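# Lock a spring stud into the bench strut at its stop

## Robot

A 7-joint arm with a two-finger parallel gripper is mounted at the origin on the work surface. World frame = base frame: x ahead of the robot, y to its left, z up, the work surface at z = 0. Lengths are in mm, angles in rad, forces in N, time in s.
With the tool pointing down it reaches from about 400 to 925 mm from the base axis. Payload 4.1 kg.
Tool frame: the origin (TCP) lies on the centre line of the jaws, within the pads' length; the fingertips stand 22 mm ahead of it and the grasp point (between the pads) lies 3 mm ahead of it; z points along the fingers, y is the line along which they close (so a half turn about z gives the same grasp; the last joint's range is limited). The gripper opens to 85 mm and grips with 20 to 120 N. Pads are 22 mm wide; open, the fingers measure 114 mm over their backs; the gripper's body (76 mm by 85 mm) begins 54 mm behind the grasp point. The pads swing forward as they close: fully open they stand 13 mm farther back than shut.
Start: joints at [1.231, 0.398, 0.045, 1.537, -0.019, 1.207, -0.051], TCP at [155.047, -631.269, 253.347] pointing down, gripper open.
Joint ranges: [-2.82, 2.82], [-0.49, 2.23], [-1.37, 1.46], [0, 2.46], [-1.36, 4.5], [0.23, 2], [-2.94, 2.94]. Speed limits (rad/s): [2.57, 2.57, 3.14, 3.14, 3.14, 3.14, 3.14].

## Interface

Orientations are given as a 3x3 rotation matrix whose columns are the frame's x, y, z axes.
In Python, from rig import bot, optics gives the robot as it stands.
- The arm moves only by the tool arm_command, never from a script. Its argument "motion" is a list of rows, each an object of numbers: "hand": the opening, from 0 (shut) to 1 (fully open); "tx", "ty", "tz": the shift along the tool's x, y, z in mm; "rx", "ry", "rz": the turn, a rotation vector about the tool's x, y, z in rad. In form: [{"hand": .., "tx": .., "ty": .., "tz": .., "rx": .., "ry": .., "rz": ..}, ...]. A call has 1 to 20 rows; each row is the pose to reach, as a shift and turn from the pose commanded when the call began, along the tool's axes at that moment; what a row does not reach only later rows make up. A row lasts 1/10 s, in which the tool goes at most 50 mm and 8.59 degrees, less where a joint would pass 70% of its speed; a pose out of reach is approached as far as the arm can. A call with a gripper value outside its range is refused whole. The fingers move at their own pace and stop on an object; "squeeze" is the grip in N (left out, the last holds). Time passes only in rows, so rows that repeat a pose let the fingers close. It gives the time, the measured TCP pose, the force, the opening and the grip force at its end, in the units of the state.
- bot.state(): the state, without advancing time (a new reading comes with each control period).
- optics.capture(name): name is "scene" or "top" or "wrist"; returns a dict with "image" (384x512x3 uint8, red, green, blue), "vfov" (degrees; the focal length in pixels is half the picture's height over the tangent of half this angle, whatever the lens; pixels are square), "cx", "cy" (the principal point, pixels), "xyz" and "rotation" of the camera in the world. Camera axes: x right, y down, z forward; pixel columns grow to the right and rows downward; lengths in mm; the calibration is good to about 2 mm. A picture is of the moment at which its call begins. There is no depth.
- bot.job_done(): hands the job in; it is judged then, once.
The state is a dict: "time_s": time; "joint_positions": joint angles; "qd": joint speeds; "tau": joint torques, N m; "tool_pos": TCP position; "tool_rot": TCP orientation; "contact_force": force on the tool from outside, world axes, zero at the start; "torque": the same for the moment, N m; "grip_width": finger opening in mm; "grip_force": force on a finger pad.
Only numpy, scipy, OpenCV 4.12 (cv2) and the standard library are available. Lean on these libraries where they do the work, as an engineer would, in place of code of your own. Each camera call takes 0.05 s, during which the arm holds its last target. There are 200 camera calls.

## Task

Take the blue-handled spring stud out of its orange holder and push its head lengthwise into the slot of the steel strut. Feel along the channel, towards the red cap, for the stop inside that marks the locating notch; there press the stud down against its spring, give it a quarter turn and let it go, so that its head ends crosswise, sprung up into the notch under the lips. Work gently, never forcing the stud against the strut (10 N or so is enough), and leave the other things on the table alone.

Things in the scene. Friction and masses are not known exactly. Their poses are not given: they have to be found in the camera images.
- rail: steel slotted strut, 320 x 41 wide x 41 high, fixed, slot up. Origin: centre of underside; x along the slot towards the red cap, y across, z up. Slot 22 wide, full length, on y = 0. Channel inside 36 wide, floor z = 3, lips' top z = 41, plain lips' underside z = 31. It and the stud must never press each other with over 30 N; a stiff run into lips or stop exceeds that
- entry (a point): point on the strut at its x = -90, y = 0, z = 41 (top of the lips, middle of the slot): a good place to put the stud in, with nothing in the channel below
- cap (a point): red-capped end of the strut, its x = +160, z = 41. Inside, dark, at a place not measured, x = -40 to +40, is one notch in both lips' underside, 25 long, underside there z = 37 (6 higher). A rigid stop block (z 5 to 35) has its face 17 past the notch's centre towards the cap: a lengthwise head sliding to +x meets it with the stud's axis 1 past the notch's centre
- stud: spring channel nut, 0.1 to 0.16 kg, loose, upright. Origin: centre of the head's underside; x along the head, z up. Steel head 32 (x) x 19 (y) x 8 (z 0 to 8), turns within radius 17, lower edges narrowed 2 a side; shank 16 dia. Below, a spring foot 14 dia reaches z = -30 and yields upward up to 18 (1 N + 0.5 N per mm; about 8 N when the head is under the lips). Reads None while held
- grip (a point): on the stud's axis, 52 above its origin, where to grip: blue handle bar 34 long (x, parallel to the head) x 14 thick (y), from 27.5 to 66.5 above the stud's origin, white line along x on top. Close the fingers across the 14. Either way round and either turning sense is equal
- collar (a point): underside of the stud's round steel collar (34 dia, 4 thick), 23.5 above the stud's origin. Stud origin's z over the strut's underside: 17.5 collar on the lips; 17.5 to 23 head free to turn; 23 caught on plain lips; 29 caught in the notch; about 32 standing lengthwise, not pressed; 71 or more: foot clear above the strut
- holder: orange plastic holder fixed to the table, 62 (x) x 51 (y) x 58 high, origin at the centre of its underside. The stud hangs in its pocket (38 x 23, along x) by the collar: stud's origin 34.5 above the table, head along the holder's x. Lift the stud straight up by 60 to clear it
- board: green circuit board in an aluminium tray, 130 x 250 x 28, 0.8 kg, loose; bystander. Origin: centre of the underside
- spool: spool of solder, blue flanges, 58 diameter x 46 high, loose; bystander. Origin: centre of the underside
- can: white and red spray can standing upright, 52 diameter x 150 high, loose; bystander. Origin: centre of the underside
- cup: white plastic cup, 76 diameter x 100 high, loose; bystander. Origin: centre of the underside
There are look-alikes about, which are no part of the job. Of the things like the stud, leave any that is green; of the rest the larger one is meant.

How it is judged:
By the outcome, as a careful person would: the job done as asked, in the order asked, and still so for the second after the job is handed in, with the robot touching nothing.
It also fails if it takes over 54 s, if anything falls off the work surface, if the arm or the gripper's body presses on something with over 40 N, if the wrist force passes 120 N, or if a joint passes its speed limit or range.

## Working session

There is one attempt and no reset: what is moved stays moved. The work goes in short steps, Python scripts to look and compute and a tool call to move; the robot and the scene stay as the last step left them, time stands still between calls to the robot, and variables do not carry over. Pictures are saved under pics/ and viewed, at most 10 in all, crops included, and the job is handed in when it is done.

Besides the shell and the picture viewer there is one more tool, called after "Call:" as name(argument=value, ...), one argument or row to a line, values as JSON. arm_command: Moves the arm, as the interface text tells. Its arguments: {"type":"object","properties":{"motion":{"type":"array","items":{"type":"object","properties":{"hand":{"type":"number"},"tx":{"type":"number"},"ty":{"type":"number"},"tz":{"type":"number"},"rx":{"type":"number"},"ry":{"type":"number"},"rz":{"type":"number"}}}},"squeeze":{"type":"number"}},"required":["motion"]}

```bash
mkdir -p pics; cat > h.py <<'E'
import numpy as np, cv2
from rig import bot, optics
def cap(n):
    return optics.capture(n)
def ray(c,u,v):
    f=c["image"].shape[0]/2/np.tan(np.radians(c["vfov"])/2)
    d=np.array(c["rotation"])@np.array([(u-c["cx"])/f,(v-c["cy"])/f,1.])
    return np.array(c["xyz"],float),d
def onz(c,u,v,z):
    o,d=ray(c,u,v); return o+d*(z-o[2])/d[2]
def proj(c,p):
    f=c["image"].shape[0]/2/np.tan(np.radians(c["vfov"])/2)
    q=np.array(c["rotation"]).T@(np.array(p,float)-np.array(c["xyz"])); return c["cx"]+f*q[0]/q[2],c["cy"]+f*q[1]/q[2]
def save(im,n): cv2.imwrite(n,im[:,:,::-1])
E
python3 - <<'E'
from h import *
ims=[]
for n in ["scene","top"]:
    c=cap(n); print(n,c["vfov"],c["cx"],c["cy"],np.round(c["xyz"],1),np.round(c["rotation"],3).tolist())
    save(c["image"],f"pics/{n}0.png"); save(cv2.resize(c["image"],(800,600)),f"pics/{n}0b.png")
s=bot.state();print(s)
E
```

```text
scene 54.62378828031727 254.0249836362276 194.6784219851658 [1145.7  309.6  771.2] [[-0.488, 0.63, -0.604], [0.872, 0.338, -0.353], [-0.018, -0.699, -0.714]]
top 45.724253505385924 261.74046705337537 186.2803638979563 [ 306.   -37.3 1312.1] [[0.009, -0.973, 0.231], [-1.0, -0.01, -0.001], [0.004, -0.231, -0.973]]
{'time_s': 0.1, 'joint_positions': array([ 1.23100108,  0.39913473,  0.04502302,  1.53773752, -0.01869749,
        1.2068859 , -0.05068944]), 'qd': array([ 0.00254546, -0.00048845,  0.0005482 , -0.00336567,  0.0013033 ,
       -0.00016719, -0.0012235 ]), 'tau': array([ 2.88732859e-03, -4.76264763e+01,  1.36975732e+00, -2.54950297e+01,
        1.19395094e-02,  5.05083095e-03,  8.77681714e-06]), 'tool_pos': array([ 154.91961702, -630.73455436,  252.36357736]), 'tool_rot': array([[ 9.71116154e-01,  2.38606649e-01, -5.30730866e-04],
       [ 2.38607210e-01, -9.71114740e-01,  1.66157074e-03],
       [-1.18938740e-04, -1.74021440e-03, -9.99998479e-01]]), 'contact_force': array([-0.0701893 ,  0.03099011,  0.41116224]), 'torque': array([ 0.01335759,  0.02788307, -0.0260553 ]), 'grip_force': 0.0, 'grip_width': 84.96371348397727}
```

View pics/scene0b.png

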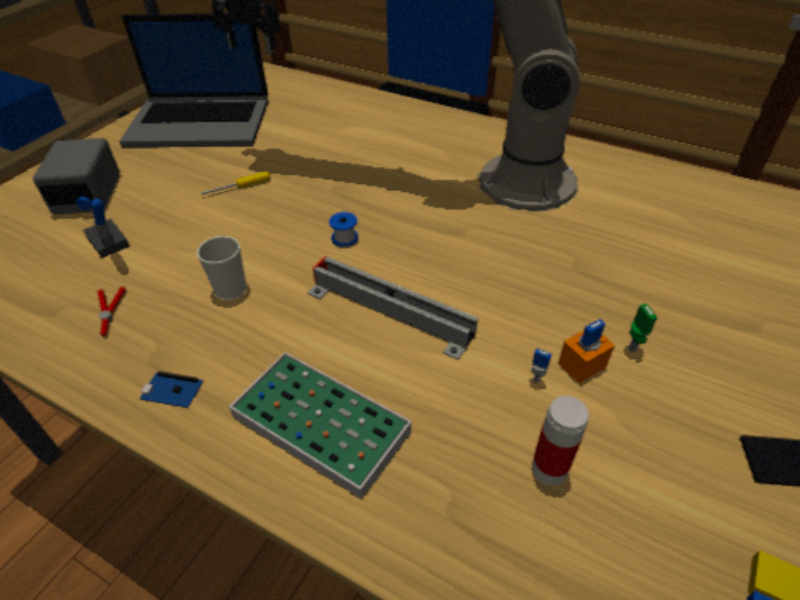

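View pics/top0b.png

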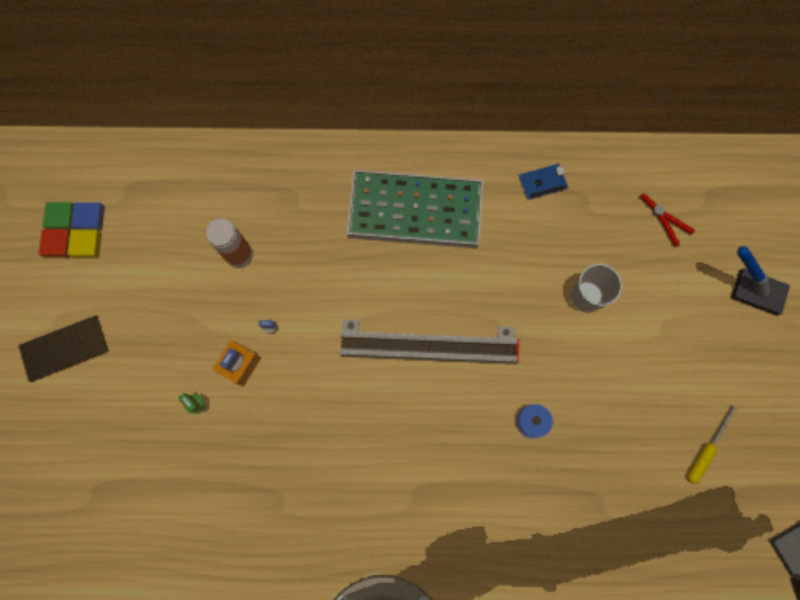

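The scene picture shows the target stud in the orange holder at (590,340) of 800x600. A small blue decoy stands at (541,362) and a green one at (642,322). In the top view the holder is at (235,362), and the strut runs from (342,346) to the red cap at (518,349).

```bash
python3 - <<'E'
from h import *
c=cap("top"); im=c["image"]; hsv=cv2.cvtColor(im,cv2.COLOR_RGB2HSV)
def blobs(lo,hi,box,name,z,amin=15):
    m=cv2.inRange(hsv,np.array(lo),np.array(hi)); k=np.zeros_like(m); x0,y0,x1,y1=box; k[y0:y1,x0:x1]=m[y0:y1,x0:x1]
    n,l,s,ce=cv2.connectedComponentsWithStats(k)
    for i in range(1,n):
        if s[i,4]<amin: continue
        ys,xs=np.where(l==i); P=np.array([onz(c,x,y,z)[:2] for x,y in zip(xs,ys)],np.float32)
        r=cv2.minAreaRect(P); print(name,s[i,4],np.round(ce[i],1),"mean",np.round(P.mean(0),1),"rect",np.round(r[0],1),np.round(r[1],1),round(r[2],1))
blobs((5,180,110),(18,255,255),(120,200,180,260),"orange",58,40)
blobs((105,60,50),(130,255,255),(120,190,190,260),"blue",101)
blobs((0,150,80),(6,255,255),(310,200,345,245),"red",41,3)
blobs((170,150,80),(179,255,255),(310,200,345,245),"red2",41,3)
blobs((0,0,105),(179,60,255),(210,195,345,240),"grey",41)
a=cv2.resize(im[190:260,120:200],None,fx=6,fy=6,interpolation=cv2.INTER_CUBIC)
b=cv2.resize(im[195:245,210:340],None,fx=6,fy=6,interpolation=cv2.INTER_CUBIC)
o=np.zeros((730,780,3),np.uint8);o[:420,:480]=a;o[425:725,:780]=b
save(cv2.resize(o,(640,599)),"pics/z1.png")
E
```

```text
orange 243 [149.7 231.2] mean [472.7 269.2] rect [473.5 270.5] [51.4 62.2] 60.1
blue 25 [170.4 206.7] mean [533.9 207.3] rect [534.5 208.3] [ 8.2 21.9] 0.6
blue 46 [145.7 229.2] mean [472.4 269.8] rect [472.7 270.1] [12.8 31.8] 61.3
red 14 [331.  223.5] mean [ 501.8 -235.2] rect [ 501.8 -235.2] [ 0.  36.9] 88.5
grey 471 [274.4 214.4] mean [526.2 -75.5] rect [532.7 -74.7] [317.   30.3] 88.2
grey 378 [272.4 226.7] mean [491.  -70.1] rect [490.9 -71.7] [315.    9.7] 88.1
```

View pics/z1.png

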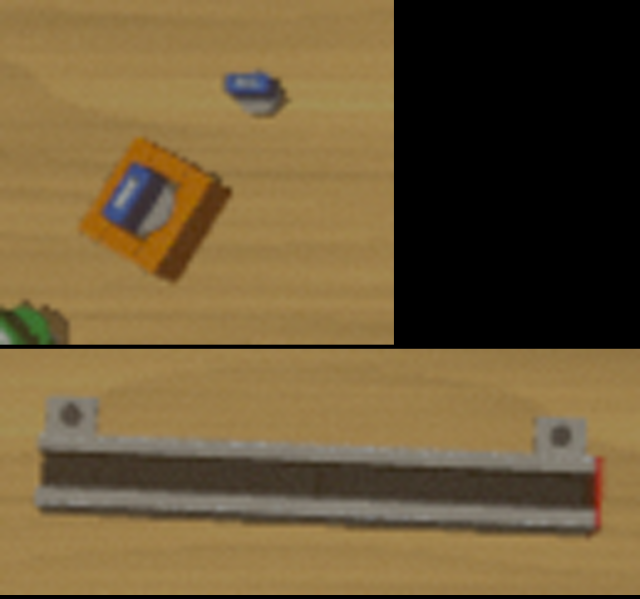

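The crops show the blue handle inside the holder at (140,200), with its long axis at about -30°/150° in world axes. The strut's dark slot runs from (45,468) to the red end at (598,492).

Call:
arm_command(
  motion=[
    {"hand": 1,"tx": 418,"ty": -341,"rz": -2.379},
    {"hand": 1,"tx": 418,"ty": -341,"rz": -2.379},
    {"hand": 1,"tx": 418,"ty": -341,"rz": -2.379},
    {"hand": 1,"tx": 418,"ty": -341,"rz": -2.379},
    {"hand": 1,"tx": 418,"ty": -341,"rz": -2.379},
    {"hand": 1,"tx": 418,"ty": -341,"rz": -2.379},
    {"hand": 1,"tx": 418,"ty": -341,"rz": -2.379},
    {"hand": 1,"tx": 418,"ty": -341,"rz": -2.379},
    {"hand": 1,"tx": 418,"ty": -341,"rz": -2.379},
    {"hand": 1,"tx": 418,"ty": -341,"rz": -2.379},
    {"hand": 1,"tx": 418,"ty": -341,"rz": -2.379},
    {"hand": 1,"tx": 524,"ty": -799,"rz": -2.379},
    {"hand": 1,"tx": 524,"ty": -799,"rz": -2.379},
    {"hand": 1,"tx": 524,"ty": -799,"rz": -2.379},
    {"hand": 1,"tx": 524,"ty": -799,"rz": -2.379},
    {"hand": 1,"tx": 524,"ty": -799,"rz": -2.379},
    {"hand": 1,"tx": 524,"ty": -799,"rz": -2.379},
    {"hand": 1,"tx": 524,"ty": -799,"rz": -2.379},
    {"hand": 1,"tx": 524,"ty": -799,"rz": -2.379},
    {"hand": 1,"tx": 524,"ty": -799,"rz": -2.379},
  ],
)

```text
validation failed for argument at $.mo...
```

```bash
python3 - <<'E'
from h import *
s=bot.state();print(s["time_s"],s["tool_pos"],np.round(s["tool_rot"],3).tolist(),s["joint_positions"])
c=cap("wrist"); save(cv2.resize(c["image"],(800,600)),"pics/w1.png"); print(c["vfov"],c["cx"],c["cy"],c["xyz"],np.round(c["rotation"],3).tolist())
E
```

```text
0.15 [ 154.95299961 -630.81554845  252.50244938] [[0.971, 0.239, -0.0], [0.239, -0.971, 0.001], [-0.0, -0.001, -1.0]] [ 1.23096955  0.39903495  0.04504967  1.53757153 -0.01870542  1.20686799
 -0.0507261 ]
58.986810136606024 251.349908701351 192.67698959655914 [ 237.75631375 -611.03928711  373.16744538] [[0.238, -0.918, -0.317], [-0.971, -0.225, -0.077], [-0.001, 0.326, -0.945]]
```

View pics/w1.png

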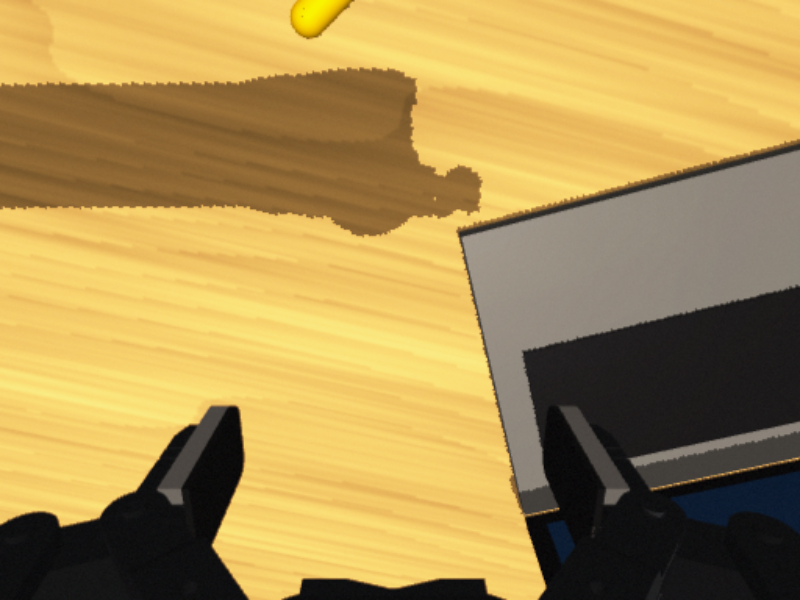

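The move was refused, so the arm has not moved. The picture shows only the start place: the laptop at right and the fingers at (240,430) and (560,430). I'll try one full row to learn the format.

Call:
arm_command(
  motion=[
    {"hand": 1.0,"tx": 30,"ty": -25,"tz": 0,"rx": 0,"ry": 0,"rz": -0.14},
  ],
)

```text
time_s: 0.3
tool_pos: [173.2, -602.8, 252.6]
tool_rot: [[0.93, 0.367, -0.004], [0.367, -0.93, -0.002], [-0.004, 0.001, -1.0]]
contact_force: [0.6, -0.5, 0.8]
grip_width: 85.9
grip_force: 0.0
```

Call:
arm_command(
  motion=[
    {"hand": 1,"tx": 429,"ty": -259,"tz": 0,"rx": 0,"ry": 0,"rz": -2.239},
    {"hand": 1,"tx": 429,"ty": -259,"tz": 0,"rx": 0,"ry": 0,"rz": -2.239},
    {"hand": 1,"tx": 429,"ty": -259,"tz": 0,"rx": 0,"ry": 0,"rz": -2.239},
    {"hand": 1,"tx": 429,"ty": -259,"tz": 0,"rx": 0,"ry": 0,"rz": -2.239},
    {"hand": 1,"tx": 429,"ty": -259,"tz": 0,"rx": 0,"ry": 0,"rz": -2.239},
    {"hand": 1,"tx": 429,"ty": -259,"tz": 0,"rx": 0,"ry": 0,"rz": -2.239},
    {"hand": 1,"tx": 429,"ty": -259,"tz": 0,"rx": 0,"ry": 0,"rz": -2.239},
    {"hand": 1,"tx": 429,"ty": -259,"tz": 0,"rx": 0,"ry": 0,"rz": -2.239},
    {"hand": 1,"tx": 429,"ty": -259,"tz": 0,"rx": 0,"ry": 0,"rz": -2.239},
    {"hand": 1,"tx": 429,"ty": -259,"tz": 0,"rx": 0,"ry": 0,"rz": -2.239},
    {"hand": 1,"tx": 597,"ty": -698,"tz": 0,"rx": 0,"ry": 0,"rz": -2.239},
    {"hand": 1,"tx": 597,"ty": -698,"tz": 0,"rx": 0,"ry": 0,"rz": -2.239},
    {"hand": 1,"tx": 597,"ty": -698,"tz": 0,"rx": 0,"ry": 0,"rz": -2.239},
    {"hand": 1,"tx": 597,"ty": -698,"tz": 0,"rx": 0,"ry": 0,"rz": -2.239},
    {"hand": 1,"tx": 597,"ty": -698,"tz": 0,"rx": 0,"ry": 0,"rz": -2.239},
    {"hand": 1,"tx": 597,"ty": -698,"tz": 0,"rx": 0,"ry": 0,"rz": -2.239},
    {"hand": 1,"tx": 597,"ty": -698,"tz": 0,"rx": 0,"ry": 0,"rz": -2.239},
    {"hand": 1,"tx": 597,"ty": -698,"tz": 0,"rx": 0,"ry": 0,"rz": -2.239},
    {"hand": 1,"tx": 597,"ty": -698,"tz": 0,"rx": 0,"ry": 0,"rz": -2.239},
    {"hand": 1,"tx": 597,"ty": -698,"tz": 0,"rx": 0,"ry": 0,"rz": -2.239},
  ],
)

```text
time_s: 2.3
tool_pos: [471.3, 275.7, 253.7]
tool_rot: [[-0.87, 0.493, -0.0], [0.493, 0.87, 0.004], [0.002, 0.003, -1.0]]
contact_force: [0.3, 0.2, 0.1]
grip_width: 85.7
grip_force: 0.0
```

```bash
python3 - <<'E'
from h import *
c=cap("wrist"); s=bot.state();print(s["time_s"],s["tool_pos"],np.round(s["tool_rot"],4).tolist(),s["joint_positions"].round(2))
save(cv2.resize(c["image"],(800,600)),"pics/w2.png")
hsv=cv2.cvtColor(c["image"],cv2.COLOR_RGB2HSV)
for n,lo,hi,z in [("orange",(5,170,90),(18,255,255),58),("blue",(105,100,50),(130,255,255),101)]:
    m=cv2.inRange(hsv,np.array(lo),np.array(hi)); k,l,st,ce=cv2.connectedComponentsWithStats(m)
    for i in np.argsort(-st[1:,4])[:3]+1:
        ys,xs=np.where(l==i); 
        if len(xs)<50: continue
        P=np.array([onz(c,x,y,z)[:2] for x,y in zip(xs,ys)],np.float32)
        print(n,len(xs),ce[i].round(),cv2.minAreaRect(P))
E
```

```text
2.35 [470.86654319 277.76276156 253.74288513] [[-0.8713, 0.4907, -0.0003], [0.4907, 0.8713, 0.0059], [0.0032, 0.005, -1.0]] [ 0.11  0.3  -0.87  1.77  0.25  1.18  0.23]
orange 2616 [247. 162.] ((469.6383056640625, 271.94561767578125), (51.64162826538086, 72.41504669189453), 61.629638671875)
blue 618 [246. 179.] ((469.16748046875, 272.6959533691406), (13.448092460632324, 39.468502044677734), 60.59502029418945)
blue 408 [232. 251.] ((521.5060424804688, 227.80929565429688), (27.811464309692383, 17.639575958251953), 89.59952545166016)
```

View pics/w2.png

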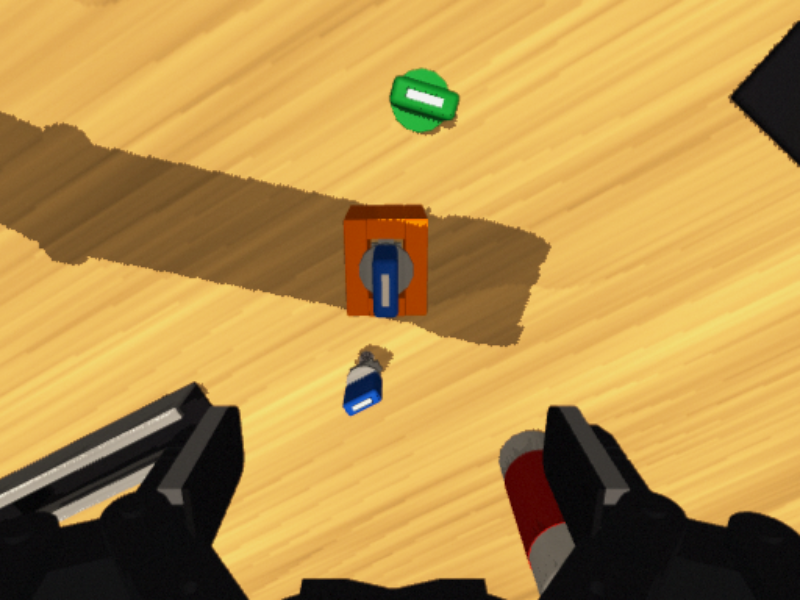

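The wrist view shows the target handle in the holder with its white line at (385,290), the green look-alike at (425,98) and the small blue one at (362,390). The angle is right. Next I'll measure the white line.

```bash
cat >> h.py <<'E'
def white(c,box,z,thr=140,sat=70):
    hsv=cv2.cvtColor(c["image"],cv2.COLOR_RGB2HSV); x0,y0,x1,y1=box
    m=cv2.inRange(hsv,np.array((0,0,thr)),np.array((179,sat,255))); k=np.zeros_like(m);k[y0:y1,x0:x1]=m[y0:y1,x0:x1]
    n,l,st,ce=cv2.connectedComponentsWithStats(k); out=[]
    for i in range(1,n):
        if st[i,4]<12: continue
        ys,xs=np.where(l==i);P=np.array([onz(c,x,y,z)[:2] for x,y in zip(xs,ys)],np.float32);out.append((st[i,4],ce[i].round(1),cv2.minAreaRect(P)))
    return out
E
python3 - <<'E'
from h import *
c=cap("wrist"); s=bot.state();print(s["time_s"],s["tool_pos"],np.round(s["tool_rot"],4).tolist())
for w in white(c,(236,165,260,208),101): print(w)
E
```

```text
2.4 [471.4168367  274.55802203 253.40642185] [[-0.8705, 0.4921, -0.0007], [0.4921, 0.8705, 0.0029], [0.002, 0.0022, -1.0]]
(np.int32(77), array([244.3, 186.9]), ((473.42431640625, 270.54180908203125), (3.3691844940185547, 16.003189086914062), 60.50141525268555))
```

Call:
arm_command(
  motion=[
    {"hand": 0.5,"tx": 0,"ty": 0,"tz": 40,"rx": 0,"ry": 0,"rz": 0},
    {"hand": 0.5,"tx": 0,"ty": 0,"tz": 80,"rx": 0,"ry": 0,"rz": 0},
    {"hand": 0.5,"tx": 0,"ty": 0,"tz": 115,"rx": 0,"ry": 0,"rz": 0},
    {"hand": 0.5,"tx": 0,"ty": 0,"tz": 140,"rx": 0,"ry": 0,"rz": 0},
    {"hand": 0.5,"tx": 0,"ty": 0,"tz": 155,"rx": 0,"ry": 0,"rz": 0},
    {"hand": 0.5,"tx": 0,"ty": 0,"tz": 164,"rx": 0,"ry": 0,"rz": 0},
    {"hand": 0.5,"tx": 0,"ty": 0,"tz": 164,"rx": 0,"ry": 0,"rz": 0},
    {"hand": 0.5,"tx": 0,"ty": 0,"tz": 164,"rx": 0,"ry": 0,"rz": 0},
    {"hand": 0.5,"tx": 0,"ty": 0,"tz": 164,"rx": 0,"ry": 0,"rz": 0},
  ],
  squeeze=60,
)

```text
time_s: 3.3
tool_pos: [473.9, 270.6, 90.6]
tool_rot: [[-0.867, 0.499, 0.002], [0.499, 0.867, 0.001], [-0.002, 0.002, -1.0]]
contact_force: [-0.3, 0.3, -0.1]
grip_width: 42.4
grip_force: 0.0
```

Call:
arm_command(
  motion=[
    {"hand": 0.0,"tx": 0,"ty": 0,"tz": 0,"rx": 0,"ry": 0,"rz": 0},
    {"hand": 0.0,"tx": 0,"ty": 0,"tz": 0,"rx": 0,"ry": 0,"rz": 0},
    {"hand": 0.0,"tx": 0,"ty": 0,"tz": 0,"rx": 0,"ry": 0,"rz": 0},
    {"hand": 0.0,"tx": 0,"ty": 0,"tz": 0,"rx": 0,"ry": 0,"rz": 0},
    {"hand": 0.0,"tx": 0,"ty": 0,"tz": 0,"rx": 0,"ry": 0,"rz": 0},
    {"hand": 0.0,"tx": 0,"ty": 0,"tz": 0,"rx": 0,"ry": 0,"rz": 0},
  ],
)

```text
time_s: 3.9
tool_pos: [473.4, 270.3, 90.0]
tool_rot: [[-0.867, 0.498, 0.001], [0.498, 0.867, 0.0], [-0.001, 0.001, -1.0]]
contact_force: [-0.4, -0.8, 5.2]
grip_width: 13.0
grip_force: 58.8
```

```bash
python3 - <<'E'
from h import *
s=bot.state();print(s["time_s"],s["tool_pos"],np.round(s["tool_rot"],4).tolist(),s["contact_force"],s["torque"],s["grip_width"],s["grip_force"])
E
```

```text
3.9 [473.44640232 270.31553678  90.02026928] [[-0.8669, 0.4984, 0.0011], [0.4984, 0.8669, 0.0], [-0.001, 0.0006, -1.0]] [-0.43834159 -0.80346257  5.16517102] [-0.21788741  0.10330479 -0.01933603] 13.04696335062331 58.83922219276428
```

Call:
arm_command(
  motion=[
    {"hand": 0,"tx": 0,"ty": 0,"tz": -10,"rx": 0,"ry": 0,"rz": 0},
    {"hand": 0,"tx": 0,"ty": 0,"tz": -25,"rx": 0,"ry": 0,"rz": 0},
    {"hand": 0,"tx": 0,"ty": 0,"tz": -45,"rx": 0,"ry": 0,"rz": 0},
    {"hand": 0,"tx": 0,"ty": 0,"tz": -65,"rx": 0,"ry": 0,"rz": 0},
    {"hand": 0,"tx": 0,"ty": 0,"tz": -80,"rx": 0,"ry": 0,"rz": 0},
    {"hand": 0,"tx": 0,"ty": 0,"tz": -80,"rx": 0,"ry": 0,"rz": 0},
    {"hand": 0,"tx": -20,"ty": -25,"tz": -80,"rx": 0,"ry": 0,"rz": 0.13},
    {"hand": 0,"tx": -40,"ty": -51,"tz": -80,"rx": 0,"ry": 0,"rz": 0.27},
    {"hand": 0,"tx": -60,"ty": -77,"tz": -80,"rx": 0,"ry": 0,"rz": 0.41},
    {"hand": 0,"tx": -80,"ty": -103,"tz": -80,"rx": 0,"ry": 0,"rz": 0.55},
    {"hand": 0,"tx": -100,"ty": -129,"tz": -80,"rx": 0,"ry": 0,"rz": 0.69},
    {"hand": 0,"tx": -120,"ty": -155,"tz": -80,"rx": 0,"ry": 0,"rz": 0.82},
    {"hand": 0,"tx": -138,"ty": -178,"tz": -80,"rx": 0,"ry": 0,"rz": 0.95},
    {"hand": 0,"tx": -150,"ty": -194,"tz": -80,"rx": 0,"ry": 0,"rz": 1.04},
    {"hand": 0,"tx": -157,"ty": -203,"tz": -80,"rx": 0,"ry": 0,"rz": 1.082},
    {"hand": 0,"tx": -157,"ty": -203,"tz": -80,"rx": 0,"ry": 0,"rz": 1.082},
    {"hand": 0,"tx": -157,"ty": -203,"tz": -80,"rx": 0,"ry": 0,"rz": 1.082},
    {"hand": 0,"tx": -157,"ty": -203,"tz": -80,"rx": 0,"ry": 0,"rz": 1.082},
    {"hand": 0,"tx": -157,"ty": -203,"tz": -80,"rx": 0,"ry": 0,"rz": 1.082},
  ],
)

```text
time_s: 5.8
tool_pos: [507.8, 17.2, 169.3]
tool_rot: [[0.03, 1.0, -0.0], [1.0, -0.03, 0.0], [0.0, -0.0, -1.0]]
contact_force: [-0.4, -0.9, -1.7]
grip_width: 13.2
grip_force: 58.6
```

```bash
python3 - <<'E'
from h import *
c=cap("wrist"); s=bot.state();print(s["time_s"],s["tool_pos"],np.round(s["tool_rot"],4).tolist(),s["joint_positions"].round(2),s["contact_force"],s["torque"])
save(c["image"],"pics/w3s.png"); np.save("w3.npy",c,allow_pickle=True)
save(cv2.resize(c["image"],(800,600)),"pics/w3.png"); 
for x in(480,510,540): print([np.round(proj(c,(x,y,41))) for y in(60,16,-60)])
E
```

```text
5.85 [507.8113966   16.98446855 169.29185471] [[0.0306, 0.9995, -0.0], [0.9995, -0.0306, 0.0003], [0.0003, -0.0, -1.0]] [ 0.36  0.27 -0.55  1.95  0.17  0.97 -0.3 ] [-0.48373169  1.00853481 -0.12736094] [0.04071374 0.00360219 0.00156747]
[array([210., 136.]), array([214., 193.]), array([220., 278.])]
[array([251., 135.]), array([253., 192.]), array([255., 277.])]
[array([292., 134.]), array([291., 191.]), array([291., 276.])]
```

View pics/w3.png

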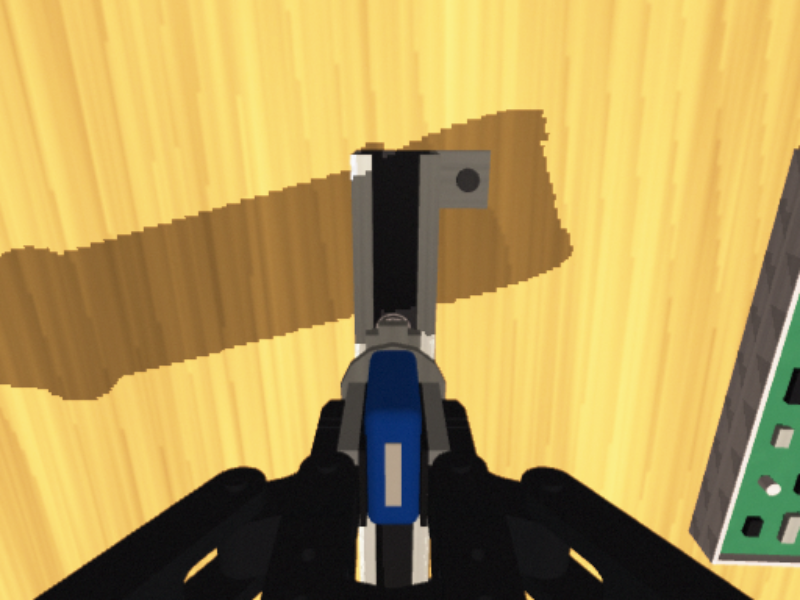

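The wrist view shows the handle held, with its white line at (393,475). The slot lies ahead, its dark edges at columns 372 and 418, and the strut's end is at row 152. Next I'll measure slot centre against stud axis.

```bash
python3 - <<'E'
from h import *
c=np.load("w3.npy",allow_pickle=True).item(); g=cv2.GaussianBlur(cv2.cvtColor(c["image"],cv2.COLOR_RGB2GRAY),(1,5),0).astype(float)
L=[];R=[]
for v in range(108,190,4):
    d=np.diff(g[v]); 
    l=232+np.argmin(d[232:246])+.5+.0; r=258+np.argmax(d[258:276])+.5
    L.append(onz(c,l,v,41)[:2]);R.append(onz(c,r,v,41)[:2])
L=np.array(L);R=np.array(R)
for A in(L,R):
    p=np.polyfit(A[:,1],A[:,0],1); print("edge x=",p, "at y16",np.polyval(p,16),"angle",np.degrees(np.arctan(p[0])),"res",np.std(A[:,0]-np.polyval(p,A[:,1])))
col=g[85:115,246:266].mean(1); print("end rows",col.round().tolist())
for v in (95,96,97,98): print(v,onz(c,255,v,41))
lip=g[90:112,228:238].mean(1);print(lip.round().tolist())
for w in white(c,(242,270,262,330),180.3,90): print(w)
E
```

```text
edge x= [2.57940919e-02 4.98802388e+02] at y16 499.21509377895575 angle 1.4775649675396187 res 0.18543073977653898
edge x= [3.48412155e-02 5.20193911e+02] at y16 520.7513704130392 angle 1.9954474330891736 res 0.2357821547582899
end rows [215.0, 215.0, 215.0, 214.0, 210.0, 204.0, 197.0, 191.0, 183.0, 166.0, 131.0, 84.0, 48.0, 33.0, 27.0, 24.0, 22.0, 21.0, 20.0, 20.0, 20.0, 20.0, 20.0, 20.0, 20.0, 20.0, 20.0, 20.0, 20.0, 20.0]
95 [513.72850795  88.14876289  41.        ]
96 [513.71006381  87.46922168  41.        ]
97 [513.69158563  86.78842606  41.        ]
98 [513.6730733   86.10637254  41.        ]
[205.0, 191.0, 179.0, 167.0, 146.0, 110.0, 71.0, 57.0, 93.0, 161.0, 208.0, 222.0, 223.0, 223.0, 223.0, 223.0, 223.0, 221.0, 211.0, 195.0, 178.0, 158.0]
(np.int32(429), array([251.2, 302.6]), ((508.9754333496094, 18.153587341308594), (18.337339401245117, 3.8464393615722656), 88.50011444091797))
```

Call:
arm_command(
  motion=[
    {"hand": 0,"tx": 0,"ty": 1,"tz": 20,"rx": 0,"ry": 0,"rz": 0},
    {"hand": 0,"tx": 0,"ty": 1,"tz": 40,"rx": 0,"ry": 0,"rz": 0},
    {"hand": 0,"tx": 0,"ty": 1,"tz": 55,"rx": 0,"ry": 0,"rz": 0},
    {"hand": 0,"tx": 0,"ty": 1,"tz": 64,"rx": 0,"ry": 0,"rz": 0},
    {"hand": 0,"tx": 0,"ty": 1,"tz": 64,"rx": 0,"ry": 0,"rz": 0},
    {"hand": 0,"tx": 0,"ty": 1,"tz": 64,"rx": 0,"ry": 0,"rz": 0},
    {"hand": 0,"tx": 0,"ty": 1,"tz": 64,"rx": 0,"ry": 0,"rz": 0},
  ],
)

```text
time_s: 6.55
tool_pos: [509.7, 16.0, 106.2]
tool_rot: [[0.033, 0.999, 0.002], [0.999, -0.033, -0.0], [0.0, 0.002, -1.0]]
contact_force: [-0.3, 0.4, -0.5]
grip_width: 13.4
grip_force: 58.6
```

```bash
python3 - <<'E'
from h import *
im=cv2.imread("pics/top0.png"); g=cv2.cvtColor(im,cv2.COLOR_BGR2GRAY).astype(float)
# centre line rows: from col 222 row~? to col 330
for off in(-3,-1,1,3):
    print(off,[int(g[int(round(220+ (u-219)*2.2/112+off)),u]) for u in range(222,332,2)])
E
```

```text
-3 [57, 56, 59, 57, 57, 55, 56, 60, 63, 52, 46, 52, 55, 57, 56, 58, 56, 56, 59, 58, 54, 57, 59, 53, 50, 49, 51, 49, 56, 65, 63, 67, 83, 85, 93, 101, 100, 54, 54, 52, 58, 64, 66, 76, 80, 83, 96, 100, 103, 113, 116, 114, 118, 120, 110]
-1 [59, 56, 60, 54, 58, 56, 57, 58, 60, 57, 57, 59, 54, 55, 57, 55, 57, 55, 57, 57, 53, 56, 58, 53, 54, 58, 53, 58, 56, 54, 54, 57, 59, 56, 53, 58, 55, 53, 56, 56, 55, 56, 54, 52, 57, 55, 52, 56, 54, 54, 54, 47, 50, 46, 54]
1 [56, 56, 59, 57, 59, 56, 55, 58, 57, 57, 54, 57, 59, 58, 56, 56, 55, 56, 59, 53, 60, 58, 58, 56, 60, 56, 50, 57, 56, 53, 58, 59, 57, 56, 57, 55, 55, 55, 57, 59, 55, 55, 60, 54, 56, 51, 58, 58, 53, 54, 56, 52, 55, 48, 53]
3 [101, 100, 93, 89, 89, 83, 82, 79, 74, 74, 74, 66, 100, 103, 87, 88, 90, 84, 84, 82, 74, 72, 72, 71, 69, 67, 55, 62, 61, 58, 57, 58, 57, 56, 54, 56, 59, 61, 61, 59, 53, 53, 54, 54, 51, 55, 52, 48, 55, 54, 57, 52, 54, 46, 56]
```

Call:
arm_command(
  motion=[
    {"hand": 0,"tx": 0,"ty": 0,"tz": 4,"rx": 0,"ry": 0,"rz": 0},
    {"hand": 0,"tx": 0,"ty": 0,"tz": 7,"rx": 0,"ry": 0,"rz": 0},
    {"hand": 0,"tx": 0,"ty": 0,"tz": 9,"rx": 0,"ry": 0,"rz": 0},
    {"hand": 0,"tx": 0,"ty": 0,"tz": 11,"rx": 0,"ry": 0,"rz": 0},
    {"hand": 0,"tx": 0,"ty": 0,"tz": 12,"rx": 0,"ry": 0,"rz": 0},
    {"hand": 0,"tx": 0,"ty": 0,"tz": 12,"rx": 0,"ry": 0,"rz": 0},
    {"hand": 0,"tx": 0,"ty": 0,"tz": 12,"rx": 0,"ry": 0,"rz": 0},
  ],
)

```text
time_s: 7.25
tool_pos: [509.0, 15.8, 93.3]
tool_rot: [[0.033, 0.999, 0.0], [0.999, -0.033, -0.0], [-0.0, 0.0, -1.0]]
contact_force: [-0.2, -0.3, -1.0]
grip_width: 13.1
grip_force: 58.6
```

```bash
python3 - <<'E'
from h import *
s=bot.state();print(s["time_s"],s["tool_pos"],np.round(s["tool_rot"],4).tolist(),s["contact_force"],s["torque"])
c=cap("wrist");save(cv2.resize(c["image"],(800,600)),"pics/w4.png")
E
```

```text
7.25 [508.95547124  15.84031904  93.28198974] [[0.0329, 0.9995, 0.0001], [0.9995, -0.0329, -0.0001], [-0.0001, 0.0001, -1.0]] [-0.16565209 -0.2667381  -0.97687515] [-0.02812581  0.01176322 -0.03274285]
```

View pics/w4.png

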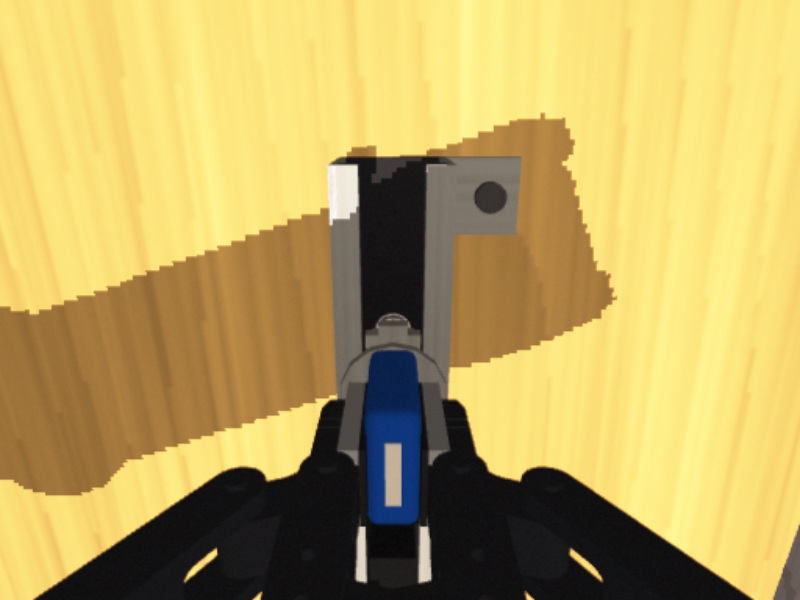

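The stud hangs with its head (columns 366–416) centred in the slot (columns 358–425). I'll press down to the turning height.

Call:
arm_command(
  motion=[
    {"hand": 0,"tx": 0,"ty": 0,"tz": 3,"rx": 0,"ry": 0,"rz": 0},
    {"hand": 0,"tx": 0,"ty": 0,"tz": 6,"rx": 0,"ry": 0,"rz": 0},
    {"hand": 0,"tx": 0,"ty": 0,"tz": 9,"rx": 0,"ry": 0,"rz": 0},
    {"hand": 0,"tx": 0,"ty": 0,"tz": 12,"rx": 0,"ry": 0,"rz": 0},
    {"hand": 0,"tx": 0,"ty": 0,"tz": 14,"rx": 0,"ry": 0,"rz": 0},
    {"hand": 0,"tx": 0,"ty": 0,"tz": 16,"rx": 0,"ry": 0,"rz": 0},
    {"hand": 0,"tx": 0,"ty": 0,"tz": 17,"rx": 0,"ry": 0,"rz": 0},
    {"hand": 0,"tx": 0,"ty": 0,"tz": 17,"rx": 0,"ry": 0,"rz": 0},
    {"hand": 0,"tx": 0,"ty": 0,"tz": 17,"rx": 0,"ry": 0,"rz": 0},
    {"hand": 0,"tx": 0,"ty": 0,"tz": 17,"rx": 0,"ry": 0,"rz": 0},
  ],
)

```text
time_s: 8.3
tool_pos: [509.2, 15.8, 76.7]
tool_rot: [[0.033, 0.999, 0.001], [0.999, -0.033, -0.0], [-0.0, 0.001, -1.0]]
contact_force: [-0.8, 0.2, 6.3]
grip_width: 13.7
grip_force: 59.6
```

Call:
arm_command(
  motion=[
    {"hand": 0,"tx": -3,"ty": 0,"tz": 0,"rx": 0,"ry": 0,"rz": 0},
    {"hand": 0,"tx": -7,"ty": 0,"tz": 0,"rx": 0,"ry": 0,"rz": 0},
    {"hand": 0,"tx": -12,"ty": 0,"tz": 0,"rx": 0,"ry": 0,"rz": 0},
    {"hand": 0,"tx": -17,"ty": 0,"tz": 0,"rx": 0,"ry": 0,"rz": 0},
    {"hand": 0,"tx": -22,"ty": 0,"tz": 0,"rx": 0,"ry": 0,"rz": 0},
    {"hand": 0,"tx": -27,"ty": 0,"tz": 0,"rx": 0,"ry": 0,"rz": 0},
    {"hand": 0,"tx": -32,"ty": 0,"tz": 0,"rx": 0,"ry": 0,"rz": 0},
    {"hand": 0,"tx": -36,"ty": 0,"tz": 0,"rx": 0,"ry": 0,"rz": 0},
    {"hand": 0,"tx": -39,"ty": 0,"tz": 0,"rx": 0,"ry": 0,"rz": 0},
    {"hand": 0,"tx": -42,"ty": 0,"tz": 0,"rx": 0,"ry": 0,"rz": 0},
    {"hand": 0,"tx": -44,"ty": 0,"tz": 0,"rx": 0,"ry": 0,"rz": 0},
  ],
)

```text
time_s: 9.4
tool_pos: [509.1, -25.6, 77.2]
tool_rot: [[0.032, 0.999, 0.004], [0.999, -0.032, 0.003], [0.004, 0.004, -1.0]]
contact_force: [0.0, 5.6, 5.0]
grip_width: 13.4
grip_force: 59.6
```

Call:
arm_command(
  motion=[
    {"hand": 0,"tx": 0,"ty": 0,"tz": 0,"rx": 0,"ry": 0,"rz": 0},
    {"hand": 0,"tx": 0,"ty": 0,"tz": 0,"rx": 0,"ry": 0,"rz": 0},
    {"hand": 0,"tx": 0,"ty": 0,"tz": 0,"rx": 0,"ry": 0,"rz": 0},
  ],
)

```text
time_s: 9.7
tool_pos: [509.1, -25.8, 77.2]
tool_rot: [[0.032, 0.999, 0.004], [0.999, -0.032, 0.003], [0.003, 0.004, -1.0]]
contact_force: [0.0, 4.8, 5.8]
grip_width: 13.5
grip_force: 59.6
```

```bash
python3 - <<'E'
from h import *
s=bot.state();print(s["time_s"],s["tool_pos"],np.round(s["tool_rot"],4).tolist(),s["contact_force"],s["torque"])
E
```

```text
9.7 [509.12512876 -25.81455646  77.1880875 ] [[0.0319, 0.9995, 0.0037], [0.9995, -0.0319, 0.0029], [0.003, 0.0036, -1.0]] [0.02215555 4.7536154  5.76652241] [ 1.02790798 -0.06845627 -0.00677473]
```

Call:
arm_command(
  motion=[
    {"hand": 0,"tx": -2,"ty": -0.5,"tz": 0,"rx": 0,"ry": 0,"rz": 0},
    {"hand": 0,"tx": -4,"ty": -1,"tz": 0,"rx": 0,"ry": 0,"rz": 0},
    {"hand": 0,"tx": -4,"ty": -1,"tz": 0,"rx": 0,"ry": 0,"rz": 0},
  ],
)

```text
time_s: 10.0
tool_pos: [508.4, -29.7, 77.3]
tool_rot: [[0.032, 0.999, 0.005], [0.999, -0.032, 0.003], [0.003, 0.004, -1.0]]
contact_force: [1.6, 4.1, 5.4]
grip_width: 13.2
grip_force: 59.6
```

Call:
arm_command(
  motion=[
    {"hand": 0,"tx": -2,"ty": 0,"tz": 0.5,"rx": 0,"ry": 0,"rz": 0},
    {"hand": 0,"tx": -4,"ty": 0,"tz": 1,"rx": 0,"ry": 0,"rz": 0},
    {"hand": 0,"tx": -6,"ty": 0,"tz": 1,"rx": 0,"ry": 0,"rz": 0},
    {"hand": 0,"tx": -7,"ty": 0,"tz": 1,"rx": 0,"ry": 0,"rz": 0},
    {"hand": 0,"tx": -7,"ty": 0,"tz": 1,"rx": 0,"ry": 0,"rz": 0},
  ],
)

```text
time_s: 10.5
tool_pos: [507.9, -36.4, 76.3]
tool_rot: [[0.032, 0.999, 0.004], [0.999, -0.032, 0.003], [0.003, 0.004, -1.0]]
contact_force: [0.3, 4.9, 6.2]
grip_width: 13.0
grip_force: 59.6
```

Call:
arm_command(
  motion=[
    {"hand": 0,"tx": -2,"ty": 0,"tz": 0,"rx": 0,"ry": 0,"rz": 0},
    {"hand": 0,"tx": -4,"ty": 0,"tz": 0,"rx": 0,"ry": 0,"rz": 0},
    {"hand": 0,"tx": -6,"ty": 0,"tz": 0,"rx": 0,"ry": 0,"rz": 0},
    {"hand": 0,"tx": -7,"ty": 0,"tz": 0,"rx": 0,"ry": 0,"rz": 0},
    {"hand": 0,"tx": -7,"ty": 0,"tz": 0,"rx": 0,"ry": 0,"rz": 0},
  ],
)

```text
time_s: 11.0
tool_pos: [507.7, -43.4, 76.2]
tool_rot: [[0.032, 0.999, 0.004], [0.999, -0.032, 0.003], [0.003, 0.004, -1.0]]
contact_force: [0.2, 4.1, 5.6]
grip_width: 13.4
grip_force: 59.6
```

Call:
arm_command(
  motion=[
    {"hand": 0,"tx": -2,"ty": 0,"tz": 0,"rx": 0,"ry": 0,"rz": 0},
    {"hand": 0,"tx": -4,"ty": 0,"tz": 0,"rx": 0,"ry": 0,"rz": 0},
    {"hand": 0,"tx": -6,"ty": 0,"tz": 0,"rx": 0,"ry": 0,"rz": 0},
    {"hand": 0,"tx": -7,"ty": 0,"tz": 0,"rx": 0,"ry": 0,"rz": 0},
    {"hand": 0,"tx": -7,"ty": 0,"tz": 0,"rx": 0,"ry": 0,"rz": 0},
  ],
)

```text
time_s: 11.5
tool_pos: [507.4, -50.4, 76.2]
tool_rot: [[0.032, 0.999, 0.004], [0.999, -0.032, 0.003], [0.003, 0.004, -1.0]]
contact_force: [-0.0, 4.8, 6.5]
grip_width: 13.1
grip_force: 59.6
```

Call:
arm_command(
  motion=[
    {"hand": 0,"tx": -2,"ty": 0,"tz": 0,"rx": 0,"ry": 0,"rz": 0},
    {"hand": 0,"tx": -4,"ty": 0,"tz": 0,"rx": 0,"ry": 0,"rz": 0},
    {"hand": 0,"tx": -6,"ty": 0,"tz": 0,"rx": 0,"ry": 0,"rz": 0},
    {"hand": 0,"tx": -7,"ty": 0,"tz": 0,"rx": 0,"ry": 0,"rz": 0},
    {"hand": 0,"tx": -7,"ty": 0,"tz": 0,"rx": 0,"ry": 0,"rz": 0},
  ],
)

```text
time_s: 12.0
tool_pos: [507.1, -57.5, 76.2]
tool_rot: [[0.032, 0.999, 0.004], [0.999, -0.032, 0.003], [0.003, 0.004, -1.0]]
contact_force: [-0.3, 4.4, 5.9]
grip_width: 13.3
grip_force: 59.6
```

Call:
arm_command(
  motion=[
    {"hand": 0,"tx": -2,"ty": 0,"tz": 0,"rx": 0,"ry": 0,"rz": 0},
    {"hand": 0,"tx": -4,"ty": 0,"tz": 0,"rx": 0,"ry": 0,"rz": 0},
    {"hand": 0,"tx": -6,"ty": 0,"tz": 0,"rx": 0,"ry": 0,"rz": 0},
    {"hand": 0,"tx": -7,"ty": 0,"tz": 0,"rx": 0,"ry": 0,"rz": 0},
    {"hand": 0,"tx": -7,"ty": 0,"tz": 0,"rx": 0,"ry": 0,"rz": 0},
  ],
)

```text
time_s: 12.5
tool_pos: [506.9, -63.7, 76.2]
tool_rot: [[0.032, 0.999, 0.004], [0.999, -0.032, 0.004], [0.004, 0.004, -1.0]]
contact_force: [0.2, 6.3, 6.8]
grip_width: 13.0
grip_force: 59.6
```

Call:
arm_command(
  motion=[
    {"hand": 0,"tx": -1.5,"ty": 0,"tz": 0,"rx": 0,"ry": 0,"rz": 0},
    {"hand": 0,"tx": -3,"ty": 0,"tz": 0,"rx": 0,"ry": 0,"rz": 0},
    {"hand": 0,"tx": -3,"ty": 0,"tz": 0,"rx": 0,"ry": 0,"rz": 0},
  ],
)

```text
time_s: 12.8
tool_pos: [506.9, -64.1, 76.3]
tool_rot: [[0.03, 1.0, 0.004], [1.0, -0.03, 0.007], [0.007, 0.004, -1.0]]
contact_force: [-0.4, 11.7, 7.1]
grip_width: 13.0
grip_force: 59.8
```

Call:
arm_command(
  motion=[
    {"hand": 0,"tx": 3,"ty": 0,"tz": 0,"rx": 0,"ry": 0,"rz": 0},
    {"hand": 0,"tx": 6,"ty": 0,"tz": 0,"rx": 0,"ry": 0,"rz": 0},
    {"hand": 0,"tx": 8,"ty": 0,"tz": 0,"rx": 0,"ry": 0,"rz": 0},
    {"hand": 0,"tx": 10,"ty": 0,"tz": 0,"rx": 0,"ry": 0,"rz": 0},
    {"hand": 0,"tx": 10,"ty": 0,"tz": 0,"rx": 0,"ry": 0,"rz": 0},
    {"hand": 0,"tx": 10,"ty": 0,"tz": 0,"rx": 0,"ry": 0,"rz": 0},
  ],
)

```text
time_s: 13.4
tool_pos: [507.0, -62.1, 76.3]
tool_rot: [[0.034, 0.999, 0.003], [0.999, -0.034, -0.003], [-0.003, 0.003, -1.0]]
contact_force: [0.1, -3.8, 6.9]
grip_width: 13.3
grip_force: 59.7
```

Call:
arm_command(
  motion=[
    {"hand": 0,"tx": -1,"ty": 0,"tz": 0,"rx": 0,"ry": 0,"rz": 0},
    {"hand": 0,"tx": -1,"ty": 0,"tz": 0,"rx": 0,"ry": 0,"rz": -0.12},
    {"hand": 0,"tx": -1,"ty": 0,"tz": 0,"rx": 0,"ry": 0,"rz": -0.24},
    {"hand": 0,"tx": -1,"ty": 0,"tz": 0,"rx": 0,"ry": 0,"rz": -0.36},
    {"hand": 0,"tx": -1,"ty": 0,"tz": 0,"rx": 0,"ry": 0,"rz": -0.48},
    {"hand": 0,"tx": -1,"ty": 0,"tz": 0,"rx": 0,"ry": 0,"rz": -0.48},
  ],
)

```text
time_s: 14.0
tool_pos: [507.0, -61.3, 76.2]
tool_rot: [[-0.434, 0.901, 0.003], [0.901, 0.434, -0.0], [-0.002, 0.003, -1.0]]
contact_force: [-0.5, -0.5, 5.8]
grip_width: 13.1
grip_force: 59.7
```

Call:
arm_command(
  motion=[
    {"hand": 0,"tx": 0,"ty": 0,"tz": 0,"rx": 0,"ry": 0,"rz": -0.12},
    {"hand": 0,"tx": 0,"ty": 0,"tz": 0,"rx": 0,"ry": 0,"rz": -0.24},
    {"hand": 0,"tx": 0,"ty": 0,"tz": 0,"rx": 0,"ry": 0,"rz": -0.36},
    {"hand": 0,"tx": 0,"ty": 0,"tz": 0,"rx": 0,"ry": 0,"rz": -0.48},
    {"hand": 0,"tx": 0,"ty": 0,"tz": 0,"rx": 0,"ry": 0,"rz": -0.6},
    {"hand": 0,"tx": 0,"ty": 0,"tz": 0,"rx": 0,"ry": 0,"rz": -0.72},
    {"hand": 0,"tx": 0,"ty": 0,"tz": 0,"rx": 0,"ry": 0,"rz": -0.84},
    {"hand": 0,"tx": 0,"ty": 0,"tz": 0,"rx": 0,"ry": 0,"rz": -0.96},
    {"hand": 0,"tx": 0,"ty": 0,"tz": 0,"rx": 0,"ry": 0,"rz": -1.05},
    {"hand": 0,"tx": 0,"ty": 0,"tz": 0,"rx": 0,"ry": 0,"rz": -1.091},
    {"hand": 0,"tx": 0,"ty": 0,"tz": 0,"rx": 0,"ry": 0,"rz": -1.091},
    {"hand": 0,"tx": 0,"ty": 0,"tz": 0,"rx": 0,"ry": 0,"rz": -1.091},
  ],
)

```text
time_s: 15.2
tool_pos: [506.8, -60.8, 76.1]
tool_rot: [[-0.999, 0.033, 0.003], [0.033, 0.999, 0.0], [-0.003, 0.001, -1.0]]
contact_force: [-0.1, 0.3, 6.1]
grip_width: 13.4
grip_force: 59.6
```

```bash
python3 - <<'E'
from h import *
s=bot.state();print(s["time_s"],s["tool_pos"],np.round(s["tool_rot"],4).tolist(),s["joint_positions"].round(2),s["contact_force"],s["torque"])
E
```

```text
15.2 [506.81187813 -60.75451345  76.09128311] [[-0.9995, 0.0327, 0.0029], [0.0327, 0.9995, 0.0005], [-0.0029, 0.0006, -1.0]] [ 0.72  0.48 -0.84  2.02  0.48  0.84  1.14] [-0.08628677  0.28143764  6.05501817] [ 0.10859807 -0.0529182   0.04201841]
```

Call:
arm_command(
  motion=[
    {"hand": 0,"tx": 0,"ty": -2,"tz": 0,"rx": 0,"ry": 0,"rz": 0},
    {"hand": 0,"tx": 0,"ty": -3.5,"tz": 0,"rx": 0,"ry": 0,"rz": 0},
    {"hand": 0,"tx": 0,"ty": -3.5,"tz": 0,"rx": 0,"ry": 0,"rz": 0},
  ],
)

```text
time_s: 15.5
tool_pos: [506.9, -61.9, 76.2]
tool_rot: [[-0.999, 0.032, 0.004], [0.032, 0.999, 0.004], [-0.003, 0.004, -1.0]]
contact_force: [0.1, 4.5, 6.8]
grip_width: 13.1
grip_force: 59.6
```

Call:
arm_command(
  motion=[
    {"hand": 0,"tx": 0,"ty": 1.8,"tz": 0,"rx": 0,"ry": 0,"rz": 0},
    {"hand": 0,"tx": 0,"ty": 1.8,"tz": 0,"rx": 0,"ry": 0,"rz": 0},
    {"hand": 0,"tx": 0,"ty": 1.8,"tz": -1.5,"rx": 0,"ry": 0,"rz": 0},
    {"hand": 0,"tx": 0,"ty": 1.8,"tz": -3,"rx": 0,"ry": 0,"rz": 0},
    {"hand": 0,"tx": 0,"ty": 1.8,"tz": -4.5,"rx": 0,"ry": 0,"rz": 0},
    {"hand": 0,"tx": 0,"ty": 1.8,"tz": -4.5,"rx": 0,"ry": 0,"rz": 0},
  ],
)

```text
time_s: 16.1
tool_pos: [506.7, -61.6, 80.5]
tool_rot: [[-0.999, 0.032, 0.003], [0.032, 0.999, 0.002], [-0.003, 0.002, -1.0]]
contact_force: [1.5, 3.1, 3.3]
grip_width: 13.2
grip_force: 59.3
```

Call:
arm_command(
  motion=[
    {"hand": 0,"tx": 0,"ty": 0,"tz": -1.5,"rx": 0,"ry": 0,"rz": 0},
    {"hand": 0,"tx": 0,"ty": 0,"tz": -3,"rx": 0,"ry": 0,"rz": 0},
    {"hand": 0,"tx": 0,"ty": 0,"tz": -3,"rx": 0,"ry": 0,"rz": 0},
    {"hand": 0,"tx": 0,"ty": 0,"tz": -3,"rx": 0,"ry": 0,"rz": 0},
  ],
)

```text
time_s: 16.5
tool_pos: [505.4, -63.1, 82.8]
tool_rot: [[-0.999, 0.033, 0.0], [0.033, 0.999, -0.0], [-0.0, -0.0, -1.0]]
contact_force: [2.5, 1.7, 3.1]
grip_width: 13.4
grip_force: 59.2
```

Call:
arm_command(
  motion=[
    {"hand": 0,"tx": -1,"ty": 0.5,"tz": 0,"rx": 0,"ry": 0,"rz": 0},
    {"hand": 0,"tx": -1.5,"ty": 0.8,"tz": -0.5,"rx": 0,"ry": 0,"rz": 0},
    {"hand": 0,"tx": -1.5,"ty": 0.8,"tz": -1,"rx": 0,"ry": 0,"rz": 0},
    {"hand": 0,"tx": -1.5,"ty": 0.8,"tz": -1,"rx": 0,"ry": 0,"rz": 0},
  ],
)

```text
time_s: 16.9
tool_pos: [505.8, -62.8, 83.4]
tool_rot: [[-0.999, 0.033, -0.002], [0.033, 0.999, -0.001], [0.002, -0.001, -1.0]]
contact_force: [-1.0, -0.6, 2.3]
grip_width: 13.1
grip_force: 59.1
```

```bash
python3 - <<'E'
from h import *
s=bot.state();print(s["time_s"],s["tool_pos"],np.round(s["tool_rot"],4).tolist(),s["contact_force"],s["torque"])
c=cap("wrist");save(cv2.resize(c["image"],(800,600)),"pics/w5.png")
E
```

```text
16.9 [505.82684383 -62.84057767  83.40812365] [[-0.9994, 0.0331, -0.0023], [0.0331, 0.9995, -0.0013], [0.0022, -0.0013, -1.0]] [-1.01506207 -0.58608305  2.34215272] [-0.06348939  0.1739868   0.04320988]
```

View pics/w5.png

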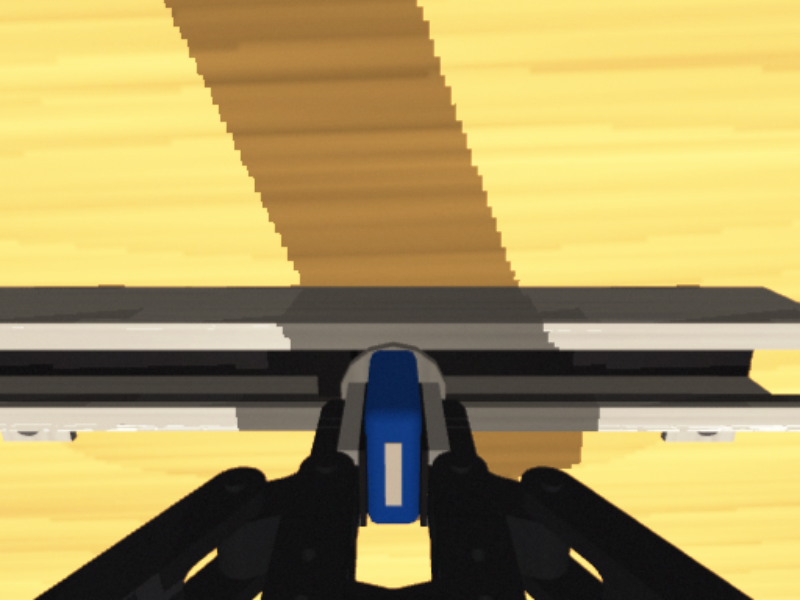

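The handle is crosswise over the slot (white line at (393,475)). There is a dark patch on the far lip's inner face at (319–345, 385) that needs a closer look.

```bash
python3 - <<'E'
from h import *
c=cap("wrist");np.save("w5.npy",c,allow_pickle=True)
a=c["image"][215:285,150:350].astype(float); a=np.clip((a/255)**.45*255,0,255).astype(np.uint8)
save(cv2.resize(a,None,fx=4,fy=4,interpolation=cv2.INTER_CUBIC),"pics/w5z.png")
for y in(-40,-60,-63,-80,-100): print(y,[np.round(proj(c,(518.5,y,z))) for z in(41,37,31)],np.round(proj(c,(496,y,41))))
E
```

```text
-40 [array([294., 260.]), array([294., 256.]), array([292., 251.])] [295. 222.]
-60 [array([258., 261.]), array([258., 257.]), array([257., 252.])] [256. 223.]
-63 [array([252., 261.]), array([252., 257.]), array([252., 252.])] [251. 223.]
-80 [array([221., 262.]), array([222., 258.]), array([223., 253.])] [218. 224.]
-100 [array([185., 263.]), array([186., 259.]), array([188., 254.])] [180. 225.]
```

View pics/w5z.png

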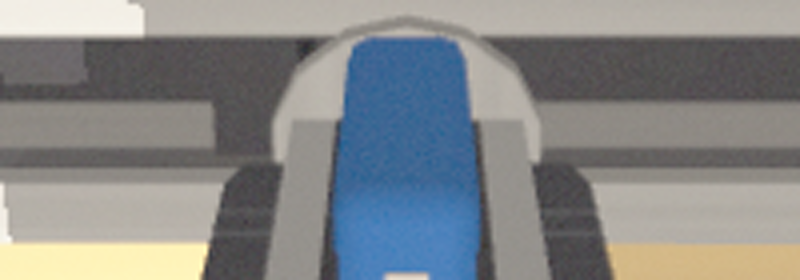

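The crop shows the stop block as a dark gap at crop x≈214–303, so its face is near world y≈-79. The stud axis at y≈-62.8 is thus within about 1 mm of the notch's centre. Its height is about 28, well above the 23 of plain lips, so the head is in the notch and I can release it.

Call:
arm_command(
  motion=[
    {"hand": 0,"tx": 0,"ty": 0,"tz": -0.6,"rx": 0,"ry": 0,"rz": 0},
    {"hand": 0,"tx": 0,"ty": 0,"tz": -0.6,"rx": 0,"ry": 0,"rz": 0},
    {"hand": 0.2,"tx": 0,"ty": 0,"tz": -0.6,"rx": 0,"ry": 0,"rz": 0},
    {"hand": 0.3,"tx": 0,"ty": 0,"tz": -0.6,"rx": 0,"ry": 0,"rz": 0},
    {"hand": 0.5,"tx": 0,"ty": 0,"tz": -0.6,"rx": 0,"ry": 0,"rz": 0},
    {"hand": 0.5,"tx": 0,"ty": 0,"tz": -0.6,"rx": 0,"ry": 0,"rz": 0},
    {"hand": 0.5,"tx": 0,"ty": 0,"tz": -0.6,"rx": 0,"ry": 0,"rz": 0},
  ],
)

```text
time_s: 17.7
tool_pos: [506.9, -62.0, 84.4]
tool_rot: [[-0.999, 0.033, 0.0], [0.033, 0.999, 0.0], [-0.0, 0.0, -1.0]]
contact_force: [-0.3, -0.0, 0.2]
grip_width: 42.9
grip_force: 0.0
```

Call:
arm_command(
  motion=[
    {"hand": 0.5,"tx": 0,"ty": 0,"tz": -15,"rx": 0,"ry": 0,"rz": 0},
    {"hand": 0.5,"tx": 0,"ty": 0,"tz": -40,"rx": 0,"ry": 0,"rz": 0},
    {"hand": 0.5,"tx": 0,"ty": 0,"tz": -70,"rx": 0,"ry": 0,"rz": 0},
    {"hand": 0.5,"tx": 0,"ty": 0,"tz": -100,"rx": 0,"ry": 0,"rz": 0},
    {"hand": 0.5,"tx": 0,"ty": 0,"tz": -120,"rx": 0,"ry": 0,"rz": 0},
    {"hand": 0.5,"tx": 0,"ty": 0,"tz": -120,"rx": 0,"ry": 0,"rz": 0},
    {"hand": 0.5,"tx": 0,"ty": 0,"tz": -120,"rx": 0,"ry": 0,"rz": 0},
    {"hand": 0.5,"tx": 0,"ty": 0,"tz": -120,"rx": 0,"ry": 0,"rz": 0},
  ],
)

```text
time_s: 18.5
tool_pos: [506.0, -62.2, 203.7]
tool_rot: [[-0.999, 0.033, -0.002], [0.033, 0.999, -0.0], [0.002, -0.0, -1.0]]
contact_force: [0.2, -0.4, 0.2]
grip_width: 42.5
grip_force: 0.0
```

```bash
python3 - <<'E'
from h import *
c=cap("wrist");s=bot.state();print(s["time_s"],s["tool_pos"],s["contact_force"])
d=cap("scene")
o=np.zeros((600,800,3),np.uint8);o[:300,:400]=cv2.resize(c["image"],(400,300));z=d["image"][140:240,180:330];o[:300,400:800]=cv2.resize(z,(400,266)).copy() if 0 else np.pad(cv2.resize(z,(400,266)),((0,34),(0,0),(0,0)))
y=c["image"][120:250,165:338];o[300:600,0:400]=cv2.resize(y,(400,300))
save(o,"pics/end.png")
for w in white(c,(200,110,310,260),95.5,140): print(w)
E
```

```text
18.55 [506.01744112 -62.11419067 203.46084364] [-0.40183211  0.97575256  0.32226969]
(np.int32(326), array([214.3, 160.1]), ((477.33245849609375, -86.27184295654297), (21.499465942382812, 7.059782028198242), 88.10884094238281))
(np.int32(128), array([250.8, 197. ]), ((505.6750183105469, -62.94090270996094), (3.571868896484375, 17.49265480041504), 88.189208984375))
```

View pics/end.png

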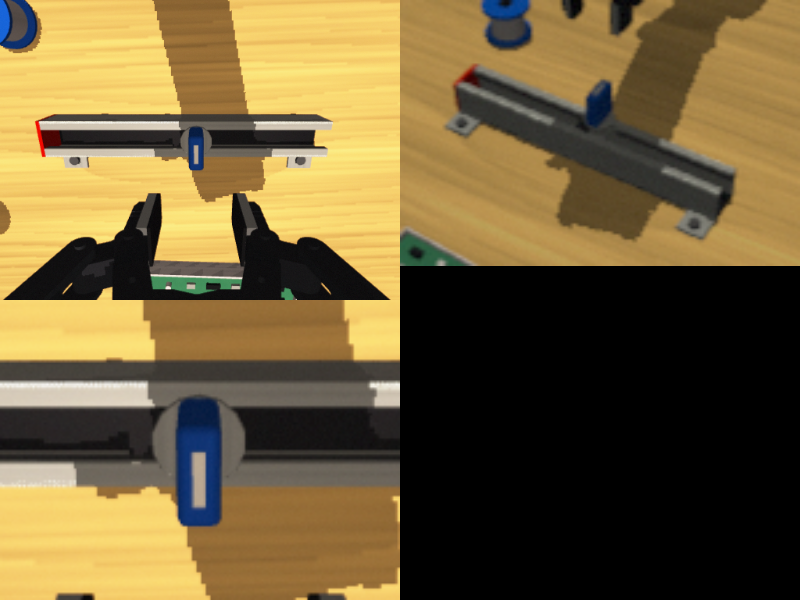

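The final pictures show the stud upright and crosswise in the slot (white line at (197,155), 178° to the slot's 88°). The gripper is clear of it and the other things are untouched.

```bash
python3 -c "
from rig import bot
print(bot.job_done())"
```

```text
the job is handed in; nothing more can be done
None
```

The stud's head is crosswise, sprung up in the strut's notch and released, and the job was handed in at about 18.6 s, with sensed forces during insertion and turning under about 12 N. No verdict came back; "in the notch" rests on the measured height, the stop felt in the channel and the final pictures.

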